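Re-sleeve the spindle sander and put the spares away

ROBOT

A 6-joint arm with a two-finger parallel gripper is mounted at the origin on the work surface. World frame = base frame: x ahead of the robot, y to its left, z up, the work surface at z = 0. Lengths are in m, angles in rad, forces in N, time in s.
With the tool pointing down it reaches from about 0.275 to 0.725 m from the base axis. Payload 5.6 kg.
Tool frame: the origin (TCP) lies between the finger pads; the fingertips stand 14 mm ahead of it and the grasp point (between the pads) lies 5 mm behind it (ctrl.tcp_to_tips is the distance from the TCP to the fingertips, in m); z points along the fingers, y is the line along which they close (so a half turn about z gives the same grasp; the last joint's range is limited). The gripper opens to 85 mm and grips with 20 to 120 N. Pads are 22 mm wide; open, the fingers measure 114 mm over their backs; the gripper's body (76 mm by 85 mm) begins 54 mm behind the grasp point. The pads swing forward as they close: fully open they stand 13 mm farther back than shut.
Start: joints at [-1.05, 0.255, 0.108, 0, -1.424, -0.285], TCP at [0.129, -0.535, 0.245] pointing down, gripper open.
Joint ranges: [-2.95, 2.95], [-1.21, 1.97], [-1.09, 1.5], [-2.87, 1.71], [-2.94, -0.07], [-3.05, 3.05]. Speed limits (rad/s): [2.57, 2.57, 3.14, 3.14, 3.14, 3.14].

INTERFACE

Orientations are given as a unit quaternion [w, x, y, z].
In Python, from bench import ctrl gives the robot as it stands.
- The arm moves only by the shell command python3 -m jog 'ROWS' [FORCE]. ROWS is JSON, a list of rows, each a list of 7 numbers: the shift along the tool's x, y, z in units of 0.8 m (1.0 is 0.8 m), then the turn, a rotation vector about the tool's x, y, z in units of 120 degrees (1.0 is 120 degrees), then the opening, from -1 (shut) to 1 (fully open). In form: [[dx, dy, dz, rx, ry, rz, jaw], ...]. A call has 1 to 10 rows; each row shifts and turns the commanded pose from where the row before left it, along the tool's axes as they then stand; what a row does not reach is not made up. A row lasts 1/8 s, in which the tool goes at most 62.5 mm and 10.7 degrees, less where a joint would pass 70% of its speed; a pose out of reach is approached as far as the arm can. A call with a number of a shift or a turn outside -1 to 1 is refused whole. A call with a gripper value outside its range is refused whole. The fingers move at their own pace and stop on an object; FORCE is the grip in N (left out, the last holds). Time passes only in rows, so rows that do not move let the fingers close. It gives the time, the measured TCP pose, the force, the opening and the grip force at its end, in the units of the state.
- ctrl.get_state(): the state, without advancing time (a new reading comes with each control period).
- ctrl.get_image(name): name is "scene" or "top"; returns the picture (480x640x3 uint8, red, green, blue); there is no depth.
- ctrl.camera_info(name): a dict with "fx", "fy", "cx", "cy" (pixels), "extrinsics" (4x4, takes a point from camera to world coordinates). Camera axes: x right, y down, z forward; pixel columns grow to the right and rows downward; lengths in m; the calibration is good to about 2 mm. A picture is of the moment at which its call begins. camera_info takes no time and is no camera call.
- ctrl.hand_in(): hands the job in; it is judged then, once.
The state is a dict: "clock": time; "joint_positions": joint angles; "dq": joint speeds; "tau": joint torques, N m; "eef_pos": TCP position; "tool_rot": TCP orientation; "force": force on the tool from outside, world axes, zero at the start; "moment": the same for the moment, N m; "opening": finger opening in m; "finger_force": force on a finger pad.
Only numpy, scipy, OpenCV 4.12 (cv2) and the standard library are available. Lean on these libraries where they do the work, as an engineer would, in place of code of your own. Each camera call takes 0.05 s, during which the arm holds its last target. There are 200 camera calls.

TASK

Change the sleeve on the spindle sander: pull the worn sanding sleeve off the rubber drum and put it in the black scrap tray, push the fresh sleeve of the same size fully home on the drum, and only then press the start button fully down and let it come up. After that put whatever spare sleeves are on the bench away upright in the rack, each fully down in the pocket made for its size, working from the largest to the smallest (some sizes may be missing; their pockets stay empty). Leave the glue bottle, the tin and the tape measure standing where they are.

Things in the scene. Friction and masses are not known exactly. Their poses are not given: they have to be found in the camera images.
- sander: spindle sander let into the bench and fixed: a flat bare-metal plate 200 x 200 mm, 18 mm thick, carrying the upright rubber drum and the start button. Origin: centre of the plate's underside; z up, x and y along the plate's sides. The drum's axis is at x +20, y +30 mm, the button's at x -65, y -60 mm in this frame
- drum_seat (a point): centre of the flat square steel flange (66 x 66 mm, 6 mm high) at the foot of the drum, at the height on which a sleeve rests when home (24 mm above the bench); z up along the drum. Above it the drum is 55 mm in diameter for 58 mm, then tapers to 42 mm over a further 14 mm (its top is 72 mm above this point, with a 5 mm nut on it)
- start (a joint): travel of the round green start button (cap 32 mm across, in a black collar 44 mm across): 0 = up, 0.006 m = fully down. Springs back; about 1.5 N starts it moving, 5 N holds it fully down
- start_top (a point): centre of the button cap's top face (moves with it); pressed straight down, 40 mm above the bench when up
- tray: black open scrap tray, fixed, 160 (x) x 140 (y) x 60 mm high outside, walls and floor 4 mm. Origin: centre of its underside, z up
- tray_floor (a point): centre of the tray's inner floor; x, y along the tray's sides
- rack: grey laminate-faced rack block, fixed, 90 (x) x 260 (y) x 40 mm high, with a row of four round blind pockets 25 mm deep along its y axis, largest at the +y end, getting smaller towards -y. Origin: centre of its underside, z up
- worn: worn sanding sleeve, greyish brown rigid tube 66 mm outside, 58 mm bore, 70 mm long, loose on the drum at the start. Origin: centre of its lower end; z along the tube
- worn_mid (a point): the middle of the worn sleeve, on its axis, 35 mm from either end
- fresh: fresh sanding sleeve for the drum: reddish brown rigid tube 66 mm outside, 58 mm bore (1.5 mm clearance all round on the drum), 70 mm long, about 80 g, standing on the bench, the largest of the sleeves there. Origin: centre of its lower end; z along the tube
- rack_hole0 (a point): rack pocket 1, for the 56 mm sleeve: centre of its mouth, level with the rack's top; the pocket is 64 mm across, floor 25 mm below
- spare1: spare sanding sleeve, reddish brown rigid tube 56 mm outside, 48 mm bore, 70 mm long, 54 g, standing on the bench; may be absent. Origin: centre of its lower end; z along the tube
- rack_hole1 (a point): rack pocket 2, for the 48 mm sleeve: centre of its mouth, level with the rack's top; the pocket is 56 mm across, floor 25 mm below
- spare2: spare sanding sleeve, reddish brown rigid tube 48 mm outside, 40 mm bore, 70 mm long, 49 g, standing on the bench; may be absent. Origin: centre of its lower end; z along the tube
- rack_hole2 (a point): rack pocket 3, for the 40 mm sleeve: centre of its mouth, level with the rack's top; the pocket is 48 mm across, floor 25 mm below
- spare3: spare sanding sleeve, reddish brown rigid tube 40 mm outside, 32 mm bore, 70 mm long, 44 g, standing on the bench; may be absent. Origin: centre of its lower end; z along the tube
- rack_hole3 (a point): rack pocket 4, for the 32 mm sleeve: centre of its mouth, level with the rack's top; the pocket is 40 mm across, floor 25 mm below
- spare4: spare sanding sleeve, reddish brown rigid tube 32 mm outside, 24 mm bore, 70 mm long, 40 g, standing on the bench; may be absent. Origin: centre of its lower end; z along the tube
- glue: bystander: white glue bottle with orange cap, 48 mm across, 130 mm tall; origin under its centre
- tin: bystander: small metal tin, 74 mm across, 75 mm tall; origin under its centre
- tape: bystander: black and yellow tape measure, 62 x 34 x 60 mm tall; origin under its centre

How it is judged:
By the outcome, as a careful person would: the job done as asked, in the order asked, and still so for the second after the job is handed in, with the robot touching nothing.
Of spare1, spare2, spare3, spare4 only 2 to 4 are there at a start; the rules pass over those that are not, and their reading is None.
At some moment in a run one of fresh, spare1 may be knocked a few centimetres aside while the robot is not near it.
It also fails if it takes over 210 s, if anything falls off the work surface, if the arm or the gripper's body presses on something with over 40 N, if the wrist force passes 120 N, or if a joint passes its speed limit or range.

## Working session

There is one attempt and no reset: what is moved stays moved. The work goes in short steps, Python scripts to look and compute and a shell command to move; the robot and the scene stay as the last step left them, time stands still between calls to the robot, and variables do not carry over. Pictures are saved under pics/ and viewed, at most 14 in all, crops included, and the job is handed in when it is done.

```bash
ls; mkdir -p pics; python3 - <<'E'
from bench import ctrl
import cv2,json
for n in("scene","top"):
    cv2.imwrite(f"pics/{n}0.png",ctrl.get_image(n)[:,:,::-1])
    c=ctrl.camera_info(n);print(n,{k:(v.tolist() if hasattr(v,'tolist') else v) for k,v in c.items()})
s=ctrl.get_state();print(s,ctrl.tcp_to_tips)
E
```

```text
pics
scene {'fx': 435.4079479300455, 'fy': 435.4079479300455, 'cx': 320.1093815165523, 'cy': 236.99517381499697, 'extrinsics': [[0.3162953790123868, 0.5533198320140733, -0.7705805582256331, 1.260893078336051], [0.9486485729936931, -0.18036446832173908, 0.2598740916752684, -0.26729206002330075], [0.00480813606713432, -0.8132071212593591, -0.5819545169174529, 0.6298555411463571], [0.0, 0.0, 0.0, 1.0]]}
top {'fx': 493.0325080376797, 'fy': 493.0325080376797, 'cx': 320.2376967434705, 'cy': 241.83665850663638, 'extrinsics': [[0.014895834190525337, -0.9846906040021411, 0.17367362641940484, 0.3798564846716257], [-0.9998856885845236, -0.015119809847241764, 3.337717922891386e-05, -0.011073108226340996], [0.002593046012167545, -0.17365427072226547, -0.9848032648058681, 1.0070231233188913], [0.0, 0.0, 0.0, 1.0]]}
{'clock': 0.1, 'joint_positions': array([-1.05040395e+00,  2.55667889e-01,  1.07100213e-01, -4.07104149e-04,
       -1.42391686e+00, -2.84619664e-01]), 'dq': array([-1.09404184e-04, -9.31510492e-06,  3.26223114e-03,  2.81042798e-03,
        1.11757038e-04,  9.12143982e-04]), 'tau': array([-2.28116398e-03, -3.87598872e+01,  2.38474220e+01,  5.37802085e+00,
       -3.79769626e-03,  1.60328881e-06]), 'eef_pos': array([ 0.1284287 , -0.5343456 ,  0.24448569]), 'tool_rot': array([-1.45411168e-04, -1.17583699e-01,  9.93062597e-01,  8.55511106e-04]), 'force': array([-0.36944861,  0.07260961,  0.88638205]), 'moment': array([-3.61034006e-05, -1.01284749e-02,  3.16507115e-02]), 'finger_force': 0.0, 'opening': 0.08497064071417892} 0.014
```

View pics/top0.png

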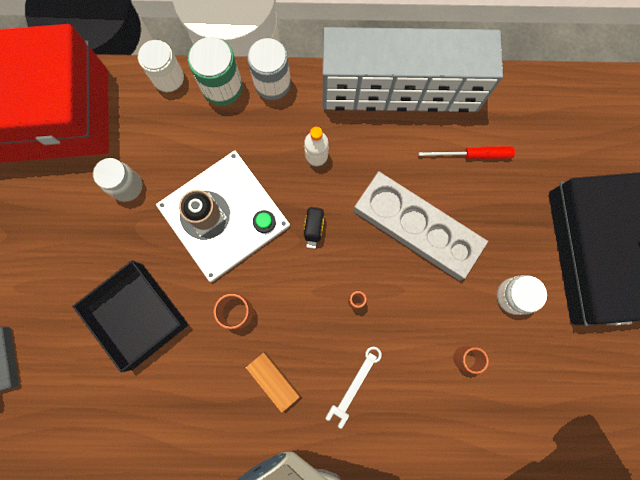

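View pics/scene0.png

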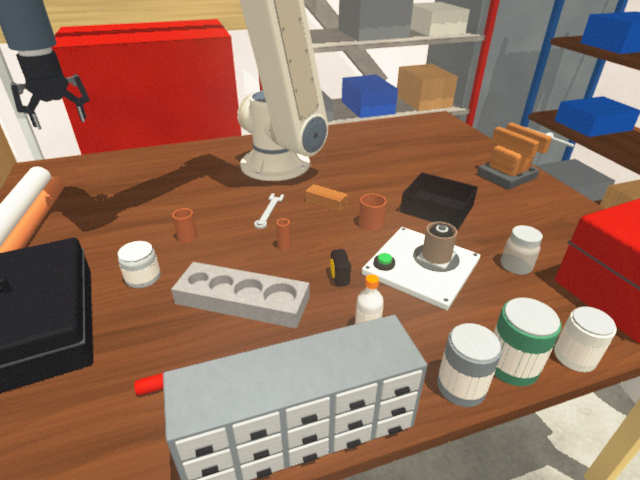

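The top view shows:
- drum with the worn sleeve at (198,208)
- button at (264,221)
- tray at (131,316)
- fresh ring at (231,311)
- small spare at (358,299), medium spare at (475,360)
- rack pockets at (386,202), (413,221), (439,237) and (460,250)
- glue at (316,147), tape at (315,226)

The scene view agrees with this.

```bash
python3 - <<'E'
import cv2,numpy as np
t=cv2.imread("pics/top0.png")
C=lambda x,y,r=32:cv2.resize(t[y-r:y+r,x-r:x+r],(260,260),interpolation=cv2.INTER_NEAREST)
a=np.hstack([C(231,311),C(358,299),C(475,360)]);b=np.hstack([C(198,208),C(386,202),C(450,243)])
cv2.imwrite("pics/crops.png",np.vstack([a,b]))
E
```

```text
(no output)
```

View pics/crops.png

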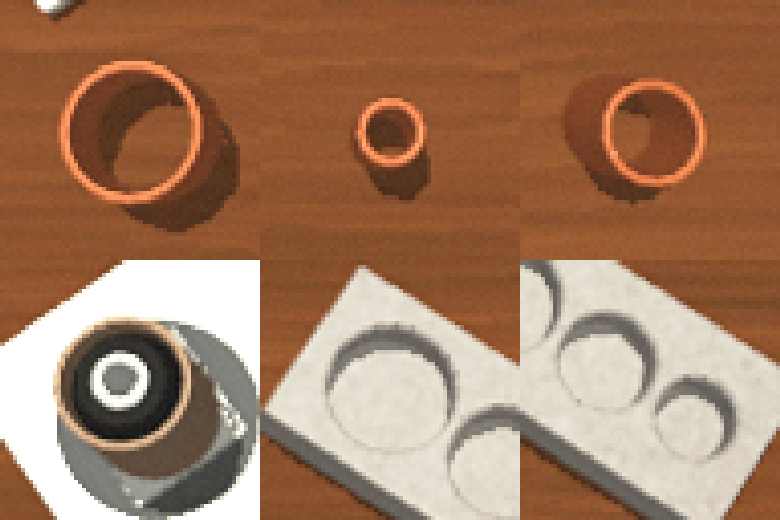

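The rims show up bright against everything else: fresh, small and medium are orange and worn is tan. I'll threshold the rims and cast rays at rim height.

```bash
cat > h.py <<'E'
import cv2,numpy as np
from bench import ctrl
from scipy.spatial.transform import Rotation as R
from scipy.optimize import least_squares
def cast(px,z,n="top"):
    c=ctrl.camera_info(n);E=np.array(c["extrinsics"]);px=np.atleast_2d(np.asarray(px,float))
    d=np.c_[(px[:,0]-c["cx"])/c["fx"],(px[:,1]-c["cy"])/c["fy"],np.ones(len(px))]@E[:3,:3].T
    return (E[:3,3]+d*((z-E[2,3])/d[:,2])[:,None])[:,:2]
def comps(m,mn=15):
    n,l,s,c=cv2.connectedComponentsWithStats(m.astype(np.uint8),connectivity=8)
    return [(np.argwhere(l==i)[:,::-1],c[i]) for i in range(1,n) if s[i,4]>=mn]
def circ(p):
    f=least_squares(lambda v:np.hypot(*(p-v[:2]).T)-v[2],[*p.mean(0),.03],loss="soft_l1",f_scale=.002);return f.x
def rims(im,z=.07,thr=(205,90,170)):
    r,g,b=[im[:,:,i].astype(int) for i in range(3)]
    m=(r>thr[0])&(g>thr[1])&(g<thr[2])&(b<g-20)
    out=[]
    for p,c in comps(m): out.append((c.round(0),len(p),circ(cast(p,z)).round(4)))
    return out
def st():
    s=ctrl.get_state();Rm=R.from_quat(np.r_[s["tool_rot"][1:],s["tool_rot"][0]]).as_matrix()
    return s,s["eef_pos"],Rm
def go(xyz,yaw=None):
    """rows' totals: shift in tool axes /0.8, and turn about tool z /120deg; yaw=direction of closing line (deg, world)"""
    s,p,Rm=st();d=Rm.T@(np.array(xyz)-p)
    y=np.degrees(np.arctan2(Rm[1,1],Rm[0,1]))
    print("t%.1f pos"%s["clock"],p.round(4),"closeyaw %.1f"%y,"tilt %.2f"%np.degrees(np.arccos(-Rm[2,2])),"open %.4f"%s["opening"])
    print(" d/0.8",(d/.8).round(4),end=" ")
    if yaw is not None:
        a=-((yaw-y+90)%180-90);print("rz total",round(a/120,4),"alt",round((a-np.sign(a)*180)/120,3),end="")
    print(" q6 %.2f"%s["joint_positions"][5])
E
python3 - <<'E'
from h import *
im=cv2.cvtColor(cv2.imread("pics/top0.png"),cv2.COLOR_BGR2RGB)
for o in rims(im): print(o)
print("worn",im[200:206,176:186].mean(2).astype(int)[0])
cr=im[180:240,170:230].astype(int)
m=np.zeros((480,640),bool);m[180:240,170:230]=(cr[:,:,0]>150)&(cr[:,:,0]-cr[:,:,2]>50)
for p,c in comps(m): print("worn",c,len(p),circ(cast(p,.094)).round(4))
f=im.astype(int)
g=(f[:,:,1]>f[:,:,0]+50)&(f[:,:,1]>f[:,:,2]+50)
for p,c in comps(g,80): print("green",c,len(p),cast(c,.04).round(4))
w=(f.min(2)>225).astype(np.uint8);w[:140]=0;w[300:]=0;w[:,300:]=0
cs=max(cv2.findContours(w,0,2)[0],key=cv2.contourArea)[:,0]
r=cv2.minAreaRect((cast(cs,.018)*1000).astype(np.float32));print("plate",r)
k=((f.max(2)-f.min(2)<25)&(f.min(2)>150)).astype(np.uint8);k[:150]=0;k[300:]=0;k[:,:335]=0;k[:,495:]=0
cs=max(cv2.findContours(k,0,2)[0],key=cv2.contourArea)[:,0]
r=cv2.minAreaRect((cast(cs,.04)*1000).astype(np.float32));print("rack",r)
k=(f.max(2)<75).astype(np.uint8);k[:255]=0;k[380:]=0;k[:,:60]=0;k[:,200:]=0
cs=max(cv2.findContours(k,0,2)[0],key=cv2.contourArea)[:,0]
r=cv2.minAreaRect((cast(cs,.06)*1000).astype(np.float32));print("tray",r, cast(cv2.boxPoints(cv2.minAreaRect(cs.astype(np.float32))),.06).round(3))
print("glue top",cast([316,132],.13),"glue base",cast([317,155],.03),"tape",cast([314,220],.06),"tin",cast([527,292],.075),"can",cast([111,174],.075))
E
```

```text
(array([317., 136.]), 20, array([0.7699, 0.0011, 0.0125]))
(array([357., 298.]), 81, array([ 0.437 , -0.0837,  0.0138]))
(array([230., 311.]), 193, array([0.411 , 0.1557, 0.0308]))
(array([476., 360.]), 130, array([ 0.3274, -0.302 ,  0.0218]))
(array([272., 382.]), 1330, array([0.3364, 0.0123, 0.0873]))
worn [255 255 255 255 235 191  84  71  77  65]
worn [196.14594595 206.52432432] 185 [0.6071 0.2273 0.0306]
green [263.12745098 219.73529412] 204 [[0.5937 0.1042]]
plate ((609.4649658203125, 191.41607666015625), (197.96243286132812, 198.53953552246094), 37.1417121887207)
rack ((590.1127319335938, -211.42811584472656), (258.4593200683594, 88.43887329101562), 56.90880584716797)
tray ((399.9112548828125, 347.5385437011719), (169.51483154296875, 150.98580932617188), 40.32188034057617) [[0.414 0.462]
 [0.513 0.345]
 [0.382 0.233]
 [0.287 0.35 ]]
glue top [[7.44066661e-01 4.65000703e-05]] glue base [[ 0.73515044 -0.00158936]] tape [[0.59026179 0.00186855]] tin [[ 0.45406735 -0.40275009]] can [[0.6732528  0.40208809]]
```

Fitted mid-wall radii are 31, 22 and 14 mm, which gives fresh, spare2 (48 mm) and spare4 (32 mm), with spare1 and spare3 absent. The button-to-drum distance of 123.8 mm matches the model.

```bash
python3 - <<'E'
from h import *
t=cv2.imread("pics/top0.png")
cv2.imwrite("pics/rack.png",cv2.resize(t[165:285,350:490],None,fx=5,fy=5,interpolation=cv2.INTER_CUBIC))
go([.607,.2273,.245])
E
```

```text
t0.1 pos [ 0.1284 -0.5343  0.2445] closeyaw 103.5 tilt 0.10 open 0.0850
 d/0.8 [-8.04e-01  7.86e-01  6.00e-04]  q6 -0.28
```

View pics/rack.png

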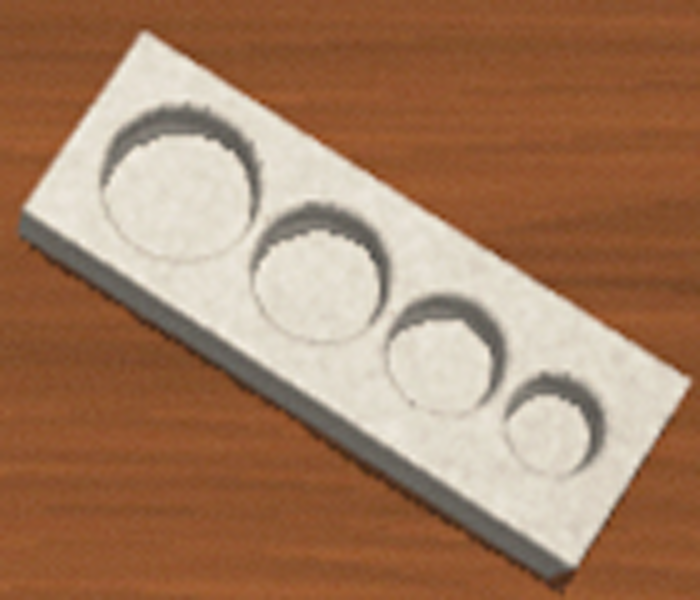

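Crop pocket mouth centres: P1 (181,182), P2 (320,273), P3 (445,354), P4 (554,425). In full-image pixels that is about (385.8,201.0), (413.6,219.3), (438.7,235.5) and (460.4,249.7).

```bash
python3 -m jog '[[-0.04,0.039,0,0,0,0,1],[-0.05,0.049,0,0,0,0,1],[-0.05,0.049,0,0,0,0,1],[-0.05,0.049,0,0,0,0,1],[-0.05,0.049,0,0,0,0,1],[-0.05,0.049,0,0,0,0,1],[-0.05,0.049,0,0,0,0,1],[-0.05,0.049,0,0,0,0,1],[-0.05,0.049,0,0,0,0,1],[-0.05,0.049,0,0,0,0,1]]' 40
python3 -m jog '[[-0.05,0.049,0,0,0,0,1],[-0.05,0.049,0,0,0,0,1],[-0.05,0.049,0,0,0,0,1],[-0.05,0.049,0,0,0,0,1],[-0.05,0.049,0,0,0,0,1],[-0.05,0.049,0,0,0,0,1],[-0.014,0.012,0,0,0,0,1],[0,0,0,0,0,0,1],[0,0,0,0,0,0,1],[0,0,0,0,0,0,1]]'
python3 - <<'E'
from h import *
go([.607,.2273,.245])
o=np.array([350,165])
for c in ((181,182),(320,273.5),(445.5,354.5),(554,425.5)): print(cast(o+(np.array(c)+.5)/5-.5,.04).round(4))
E
```

```text
clock: 1.35
eef_pos: [0.4204, -0.068, 0.2452]
tool_rot: [-0.0, -0.118, 0.993, 0.0]
force: [0.6, -0.1, -0.6]
opening: 0.0852
finger_force: 0.0
clock: 2.6
eef_pos: [0.6067, 0.2261, 0.2459]
tool_rot: [0.0, -0.117, 0.993, 0.0]
force: [-1.4, 0.4, 0.2]
opening: 0.0854
finger_force: 0.0
t2.6 pos [0.6067 0.2261 0.2459] closeyaw 103.5 tilt 0.04 open 0.0854
 d/0.8 [-0.0007  0.0014  0.0012]  q6 -1.93
[[ 0.6363 -0.1423]]
[[ 0.5992 -0.1979]]
[[ 0.5669 -0.2474]]
[[ 0.5388 -0.2898]]
```

```bash
python3 -m jog '[[-0.0007,0.0014,0.04,0,0,0,1],[0,0,0.05,0,0,0,1],[0,0,0.05,0,0,0,1],[0,0,0.04,0,0,0,1],[0,0,0.025,0,0,0,1],[0,0,0.015,0,0,0,1],[0,0,0.006,0,0,0,1],[0,0,0,0,0,0,1]]'
python3 -m jog '[[0,0,0,0,0,0,0],[0,0,0,0,0,0,-0.2],[0,0,0,0,0,0,-0.2],[0,0,0,0,0,0,-0.2],[0,0,0,0,0,0,-0.2],[0,0,0,0,0,0,-0.2],[0,0,0,0,0,0,-0.2],[0,0,0,0,0,0,-0.2]]' 40
```

```text
clock: 3.6
eef_pos: [0.6076, 0.2282, 0.0651]
tool_rot: [0.0, -0.118, 0.993, 0.0]
force: [0.5, -0.3, 0.4]
opening: 0.0851
finger_force: 0.0
clock: 4.6
eef_pos: [0.6081, 0.2285, 0.0659]
tool_rot: [0.001, -0.118, 0.993, 0.0]
force: [-0.8, -0.4, 6.1]
opening: 0.0661
finger_force: 45.0
```

```bash
python3 -m jog '[[0,0,-0.01,0,0,0,-0.2],[0,0,-0.02,0,0,0,-0.2],[0,0,-0.025,0,0,0,-0.2],[0,0,-0.025,0,0,0,-0.2],[0,0,-0.025,0,0,0,-0.2],[0,0,-0.025,0,0,0,-0.2],[0,0,-0.02,0,0,0,-0.2],[0,0,0,0,0,0,-0.2]]'
python3 - <<'E'
from h import *
go([.398,.350,.185])
E
```

```text
clock: 5.6
eef_pos: [0.6079, 0.2284, 0.1863]
tool_rot: [0.001, -0.118, 0.993, 0.001]
force: [-0.3, 0.2, -1.9]
opening: 0.0664
finger_force: 45.2
t5.6 pos [0.6079 0.2284 0.1863] closeyaw 103.5 tilt 0.17 open 0.0664
 d/0.8 [0.2196 0.2091 0.0012]  q6 -1.93
```

```bash
python3 -m jog '[[0.02,0.019,0,0,0,0,-0.2],[0.04,0.038,0,0,0,0,-0.2],[0.04,0.038,0,0,0,0,-0.2],[0.04,0.038,0,0,0,0,-0.2],[0.04,0.038,0,0,0,0,-0.2],[0.03,0.028,0,0,0,0,-0.2],[0.01,0.01,0,0,0,0,-0.2],[0,0,0,0,0,0,-0.2],[0,0,0,0,0,0,-0.2]]'
python3 -m jog '[[0,0,0.03,0,0,0,-0.2],[0,0,0.04,0,0,0,-0.2],[0,0,0.04,0,0,0,-0.2],[0,0,0.03,0,0,0,-0.2],[0,0,0.02,0,0,0,-0.2],[0,0,0.01,0,0,0,-0.2],[0,0,0,0,0,0,-0.2]]'
python3 - <<'E'
from h import *
cv2.imwrite("pics/tray1.png",np.hstack([cv2.resize(ctrl.get_image(n)[a:a+150,b:b+200,::-1],(400,300)) for n,a,b in (("top",240,40),("scene",130,370))]))
E
```

```text
clock: 6.72
eef_pos: [0.3978, 0.3491, 0.1842]
tool_rot: [-0.0, -0.117, 0.993, -0.0]
force: [0.4, -0.1, -1.3]
opening: 0.0662
finger_force: 45.2
clock: 7.6
eef_pos: [0.3975, 0.3491, 0.0482]
tool_rot: [-0.0, -0.117, 0.993, -0.0]
force: [0.2, 0.3, -1.1]
opening: 0.0659
finger_force: 45.2
```

View pics/tray1.png

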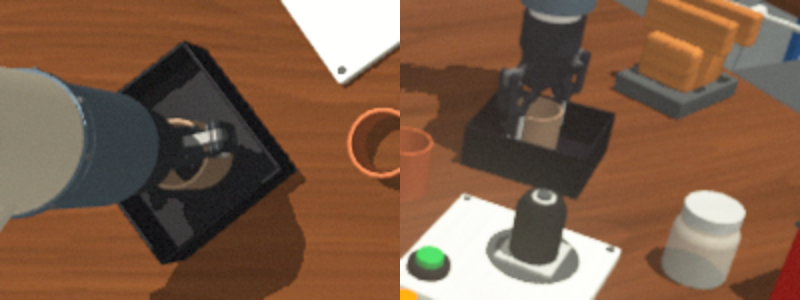

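The worn sleeve is inside the tray and the drum is bare. Lower the last 2 mm and release.

```bash
python3 -m jog '[[0,0,0.0025,0,0,0,-0.2],[0,0,0,0,0,0,0.6],[0,0,0,0,0,0,0.8],[0,0,0,0,0,0,0.8],[0,0,-0.01,0,0,0,0.8],[0,0,-0.03,0,0,0,0.8],[0,0,-0.05,0,0,0,0.8],[0,0,-0.06,0,0,0,1],[0,0,-0.06,0,0,0,1],[0,0,0,0,0,0,1]]'
python3 - <<'E'
from h import *
im=ctrl.get_image("top")
for o in rims(im): print(o)
go([.411,.1557,.2])
cv2.imwrite("pics/top2.png",im[:,:,::-1])
E
```

```text
clock: 8.95
eef_pos: [0.3987, 0.3512, 0.2196]
tool_rot: [0.004, -0.118, 0.993, 0.003]
force: [0.2, 0.3, -0.5]
opening: 0.0857
finger_force: 0.0
(array([316., 132.]), 32, array([0.7692, 0.001 , 0.0118]))
(array([358., 298.]), 75, array([ 0.437 , -0.0836,  0.0138]))
(array([230., 311.]), 182, array([0.411 , 0.1557, 0.0307]))
(array([476., 360.]), 119, array([ 0.3273, -0.302 ,  0.0218]))
(array([272., 382.]), 1325, array([0.3385, 0.0104, 0.09  ]))
t9.0 pos [0.3976 0.3503 0.2168] closeyaw 103.5 tilt 0.28 open 0.0859
 d/0.8 [ 0.0407 -0.2405  0.0201]  q6 -2.35
```

View pics/top2.png

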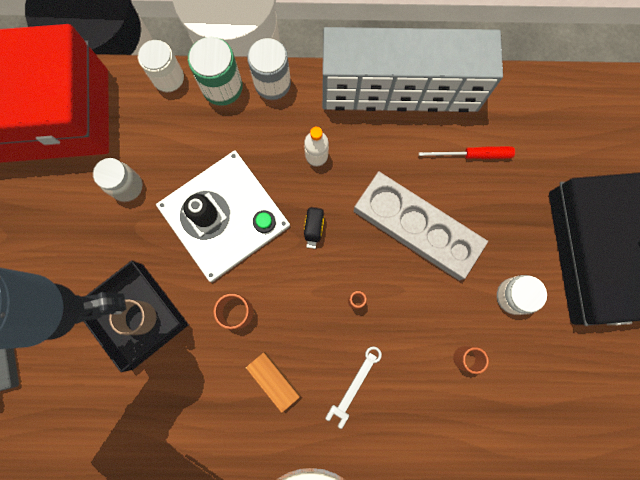

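The worn sleeve lies in the tray at (128,318) and the fresh one has not moved, at (231,311). I'll go to the fresh one.

```bash
python3 -m jog '[[0.004,-0.02,0,0,0,0,1],[0.008,-0.05,0,0,0,0,1],[0.009,-0.05,0,0,0,0,1],[0.009,-0.05,0,0,0,0,1],[0.008,-0.05,0,0,0,0,1],[0.003,-0.02,0,0,0,0,1],[0,0,0,0,0,-0.08,1],[0,0,0,0,0,-0.08,1],[0,0,0,0,0,-0.08,1],[0,0,0,0,0,-0.08,1]]'
python3 -m jog '[[0,0,0,0,0,-0.08,1],[0,0,0,0,0,0,1],[0,0,0,0,0,0,1]]'
python3 - <<'E'
from h import *
im=ctrl.get_image("top")
for o in rims(im): print(o)
go([.411,.1557,.045],150)
E
```

```text
clock: 10.25
eef_pos: [0.4096, 0.1549, 0.2137]
tool_rot: [-0.001, -0.44, 0.898, -0.0]
force: [0.6, -0.0, 1.0]
opening: 0.0854
finger_force: 0.0
clock: 10.62
eef_pos: [0.4098, 0.1551, 0.2141]
tool_rot: [-0.0, -0.51, 0.86, -0.0]
force: [-0.1, 0.5, 0.1]
opening: 0.0849
finger_force: 0.0
(array([316., 132.]), 101, array([0.769 , 0.0015, 0.0085]))
(array([357., 299.]), 57, array([ 0.4368, -0.0836,  0.0137]))
(array([240., 300.]), 41, array([0.4107, 0.1561, 0.0314]))
(array([225., 326.]), 22, array([0.4067, 0.1573, 0.0263]))
(array([467., 358.]), 34, array([ 0.3272, -0.3023,  0.022 ]))
(array([483., 365.]), 36, array([ 0.3275, -0.3017,  0.022 ]))
(array([284., 402.]), 133, array([0.2473, 0.052 , 0.0093]))
t10.7 pos [0.4099 0.1551 0.2142] closeyaw 151.4 tilt 0.03 open 0.0854
 d/0.8 [-0.0014 -0.0009  0.2115] rz total 0.0114 alt -1.489 q6 -1.22
```

```bash
python3 -m jog '[[-0.0014,-0.0009,0.04,0,0,0,1],[0,0,0.05,0,0,0,1],[0,0,0.05,0,0,0,1],[0,0,0.04,0,0,0,1],[0,0,0.02,0,0,0,1],[0,0,0.01,0,0,0,1],[0,0,0.0015,0,0,0,1],[0,0,0,0,0,0,1]]'
python3 -m jog '[[0,0,0,0,0,0,0],[0,0,0,0,0,0,-0.2],[0,0,0,0,0,0,-0.2],[0,0,0,0,0,0,-0.2],[0,0,0,0,0,0,-0.2],[0,0,0,0,0,0,-0.2],[0,0,0,0,0,0,-0.2]]' 40
```

```text
clock: 11.68
eef_pos: [0.4117, 0.1562, 0.0459]
tool_rot: [0.001, -0.511, 0.859, 0.0]
force: [-0.3, 0.7, 0.4]
opening: 0.0853
finger_force: 0.0
clock: 12.55
eef_pos: [0.4118, 0.1562, 0.0464]
tool_rot: [0.001, -0.511, 0.859, -0.0]
force: [-2.2, -0.1, 5.5]
opening: 0.0663
finger_force: 43.8
```

```bash
python3 -m jog '[[0,0,-0.01,0,0,0,-0.2],[0,0,-0.03,0,0,0,-0.2],[0,0,-0.04,0,0,0,-0.2],[0,0,-0.04,0,0,0,-0.2],[0,0,-0.03,0,0,0,-0.2],[0,0,-0.015,0,0,0,-0.2],[0,0,0,0,0,0,-0.2]]'
python3 - <<'E'
from h import *
go([.6075,.2276,.18])
E
```

```text
clock: 13.42
eef_pos: [0.4113, 0.156, 0.1777]
tool_rot: [0.001, -0.511, 0.859, 0.0]
force: [-1.0, 0.4, -0.9]
opening: 0.0661
finger_force: 44.8
t13.4 pos [0.4113 0.156  0.1777] closeyaw 151.5 tilt 0.07 open 0.0661
 d/0.8 [-0.1956 -0.1728 -0.0026]  q6 -1.22
```

```bash
python3 -m jog '[[-0.018,-0.016,0,0,0,0,-0.2],[-0.036,-0.032,0,0,0,0,-0.2],[-0.036,-0.032,0,0,0,0,-0.2],[-0.036,-0.032,0,0,0,0,-0.2],[-0.036,-0.032,0,0,0,0,-0.2],[-0.022,-0.019,0,0,0,0,-0.2],[-0.0116,-0.0098,0,0,0,0,-0.2],[0,0,0,0,0,0,-0.2],[0,0,0,0,0,0,-0.2]]'
python3 - <<'E'
from h import *
go([.6075,.2276,.15])
im=ctrl.get_image("top");s=ctrl.get_image("scene")
cv2.imwrite("pics/drum.png",np.hstack([cv2.resize(a[:,:,::-1],(400,300)) for a in (im[160:265,130:270],s[160:280,360:520])]))
E
```

```text
clock: 14.55
eef_pos: [0.6066, 0.2272, 0.1763]
tool_rot: [-0.001, -0.511, 0.859, 0.0]
force: [-0.5, -0.6, -0.6]
opening: 0.0658
finger_force: 44.9
t14.6 pos [0.6066 0.2272 0.1763] closeyaw 151.5 tilt 0.11 open 0.0658
 d/0.8 [-0.001  -0.0007  0.0328]  q6 -1.10
```

View pics/drum.png

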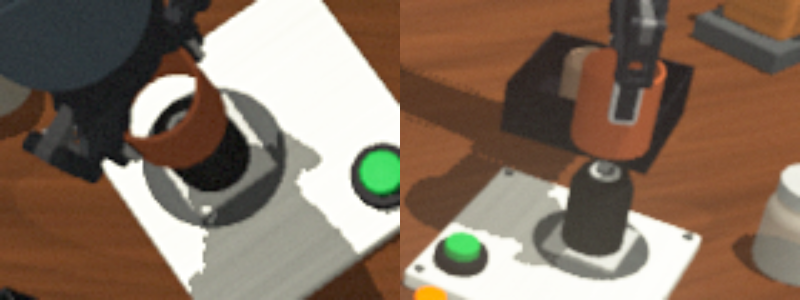

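The sleeve hangs centred over the bare drum in both views. I'll lower it in stages and check the force at each.

```bash
python3 -m jog '[[-0.001,-0.0007,0.01,0,0,0,-0.2],[0,0,0.015,0,0,0,-0.2],[0,0,0.015,0,0,0,-0.2],[0,0,0.01,0,0,0,-0.2],[0,0,0,0,0,0,-0.2]]'
python3 -m jog '[[0,0,0.006,0,0,0,-0.2],[0,0,0.006,0,0,0,-0.2],[0,0,0.006,0,0,0,-0.2],[0,0,0,0,0,0,-0.2]]'
```

```text
clock: 15.28
eef_pos: [0.6078, 0.2276, 0.1362]
tool_rot: [-0.001, -0.511, 0.859, -0.0]
force: [0.1, -0.2, -0.4]
opening: 0.0663
finger_force: 44.8
clock: 15.78
eef_pos: [0.608, 0.2278, 0.1223]
tool_rot: [-0.0, -0.511, 0.859, 0.0]
force: [-0.4, -0.5, -1.6]
opening: 0.0662
finger_force: 44.9
```

```bash
python3 -m jog '[[0,0,0.01,0,0,0,-0.2],[0,0,0.015,0,0,0,-0.2],[0,0,0.015,0,0,0,-0.2],[0,0,0.01,0,0,0,-0.2],[0,0,0.008,0,0,0,-0.2],[0,0,0,0,0,0,-0.2]]'
python3 -m jog '[[0,0,0.003,0,0,0,-0.2],[0,0,0.003,0,0,0,-0.2],[0,0,0.002,0,0,0,-0.2],[0,0,0,0,0,0,-0.2]]'
```

```text
clock: 16.52
eef_pos: [0.608, 0.2277, 0.0759]
tool_rot: [-0.001, -0.511, 0.859, -0.0]
force: [1.3, -0.3, -0.4]
opening: 0.0661
finger_force: 44.9
clock: 17.02
eef_pos: [0.6083, 0.2279, 0.0705]
tool_rot: [0.0, -0.511, 0.859, -0.0]
force: [-1.1, -0.4, 1.8]
opening: 0.0659
finger_force: 45.0
```

```bash
python3 -m jog '[[0,0,0.002,0,0,0,-0.2],[0,0,0,0,0,0,-0.2]]'
python3 -m jog '[[0,0,0,0,0,0,0.7],[0,0,0,0,0,0,1],[0,0,0,0,0,0,1],[0,0,0,0,0,0,1],[0,0,-0.01,0,0,0,1],[0,0,-0.04,0,0,0,1],[0,0,-0.05,0,0,0,1],[0,0,-0.05,0,0,0,1],[0,0,0,0,0,0,1]]'
python3 - <<'E'
from h import *
go([.5937,.1042,.18])
im=ctrl.get_image("scene");cv2.imwrite("pics/fit.png",cv2.resize(im[160:280,360:520,::-1],(640,480)))
E
```

```text
clock: 17.27
eef_pos: [0.6084, 0.2279, 0.0705]
tool_rot: [0.001, -0.512, 0.859, -0.0]
force: [-5.0, 0.0, 9.9]
opening: 0.0659
finger_force: 45.7
clock: 18.4
eef_pos: [0.6102, 0.2286, 0.1937]
tool_rot: [0.004, -0.511, 0.859, -0.0]
force: [-0.1, -0.2, -1.2]
opening: 0.0855
finger_force: 0.0
t18.4 pos [0.6102 0.2286 0.1937] closeyaw 151.5 tilt 0.51 open 0.0855
 d/0.8 [ 0.1466 -0.0559  0.0163]  q6 -1.10
```

View pics/fit.png

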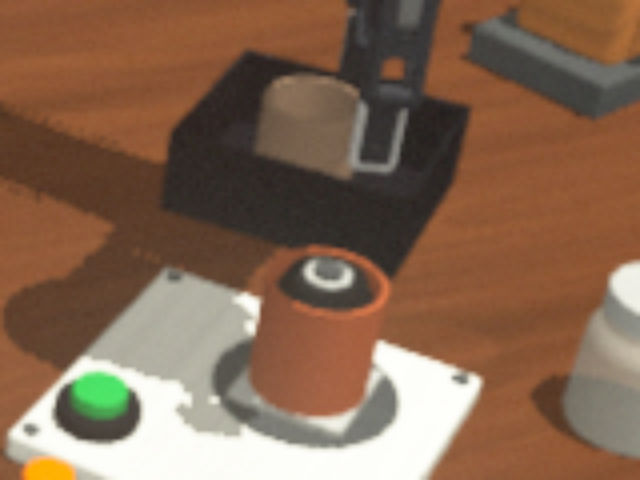

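The fresh sleeve sits on the flange with the drum nose showing (contact force 9.9 N at the expected height). Next I'll shut the jaws and move above the button.

```bash
python3 -m jog '[[0.02,-0.008,0,0,0,0,-1],[0.04,-0.015,0,0,0,0,-1],[0.04,-0.015,0,0,0,0,-1],[0.03,-0.012,0,0,0,0,-1],[0.015,-0.006,0,0,0,0,-1],[0.0016,0,0,0,0,0,-1],[0,0,0.03,0,0,0,-1],[0,0,0.04,0,0,0,-1],[0,0,0,0,0,0,-1],[0,0,0,0,0,0,-1]]'
python3 - <<'E'
from h import *
go([.5937,.1042,.060])
E
```

```text
clock: 19.7
eef_pos: [0.5925, 0.104, 0.1337]
tool_rot: [0.001, -0.512, 0.859, -0.0]
force: [-0.1, -0.9, 0.1]
opening: -0.0
finger_force: 0.0
t19.7 pos [0.5925 0.104  0.1337] closeyaw 151.6 tilt 0.10 open -0.0000
 d/0.8 [-0.0008 -0.0011  0.0921]  q6 -0.93
```

```bash
python3 -m jog '[[-0.0008,-0.0011,0.03,0,0,0,-1],[0,0,0.03,0,0,0,-1],[0,0,0.02,0,0,0,-1],[0,0,0.01,0,0,0,-1],[0,0,0.005,0,0,0,-1],[0,0,0,0,0,0,-1]]'
python3 -m jog '[[0,0,0.005,0,0,0,-1],[0,0,0.004,0,0,0,-1],[0,0,0.003,0,0,0,-1],[0,0,0,0,0,0,-1],[0,0,0,0,0,0,-1]]'
```

```text
clock: 20.45
eef_pos: [0.5931, 0.1037, 0.0569]
tool_rot: [0.0, -0.511, 0.859, -0.0]
force: [-0.0, 1.0, 0.1]
opening: 0.0001
finger_force: 0.0
clock: 21.08
eef_pos: [0.5936, 0.1038, 0.0481]
tool_rot: [0.001, -0.512, 0.859, -0.0]
force: [-1.0, 0.4, 6.1]
opening: 0.0001
finger_force: 3.4
```

```bash
python3 -m jog '[[0,0,0.002,0,0,0,-1],[0,0,0.001,0,0,0,-1],[0,0,0,0,0,0,-1],[0,0,0,0,0,0,-1]]'
python3 -m jog '[[0,0,-0.01,0,0,0,-1],[0,0,-0.03,0,0,0,-1],[0,0,-0.05,0,0,0,-1],[0,0,-0.06,0,0,0,-1],[0,0,-0.06,0,0,0,-1],[0,0,0,0,0,0,-1]]'
python3 - <<'E'
from h import *
im=ctrl.get_image("top")
for o in rims(im): print(o)
f=im.astype(int);g=(f[:,:,1]>f[:,:,0]+50)&(f[:,:,1]>f[:,:,2]+50)
for p,c in comps(g,30): print("green",c,len(p))
go([.3274,-.302,.22],90)
E
```

```text
clock: 21.58
eef_pos: [0.5937, 0.1038, 0.0479]
tool_rot: [0.002, -0.512, 0.859, -0.001]
force: [-5.9, 0.3, 19.2]
opening: -0.0001
finger_force: 9.8
clock: 22.32
eef_pos: [0.5945, 0.1039, 0.2168]
tool_rot: [0.004, -0.511, 0.859, -0.001]
force: [0.3, -0.3, -1.0]
opening: -0.0002
finger_force: 0.0
(array([316., 132.]), 111, array([0.7691, 0.0014, 0.0085]))
(array([182., 200.]), 23, array([0.615 , 0.2343, 0.0304]))
(array([209., 198.]), 21, array([0.6138, 0.2335, 0.0322]))
(array([207., 215.]), 17, array([0.6141, 0.2325, 0.0309]))
(array([353., 297.]), 20, array([ 0.4369, -0.0836,  0.0136]))
(array([362., 301.]), 21, array([ 0.4369, -0.0835,  0.0138]))
(array([485., 365.]), 17, array([ 0.3276, -0.3014,  0.0222]))
green [263.1122449  219.75510204] 196
t22.4 pos [0.5932 0.1039 0.2139] closeyaw 151.5 tilt 0.17 open -0.0002
 d/0.8 [ 0.6044  0.0499 -0.0093] rz total 0.5125 alt -0.987 q6 -0.93
```

The button was pressed to its stop (19 N) and has come back up. Next is spare2, keeping the same yaw.

```bash
python3 -m jog '[[0.03,0.0025,0,0,0,0,1],[0.065,0.0055,0,0,0,0,1],[0.065,0.0055,0,0,0,0,1],[0.065,0.0055,0,0,0,0,1],[0.065,0.0055,0,0,0,0,1],[0.065,0.0055,0,0,0,0,1],[0.065,0.0055,0,0,0,0,1],[0.065,0.0055,0,0,0,0,1],[0.065,0.0055,0,0,0,0,1],[0.03,0.002,0,0,0,0,1]]'
python3 -m jog '[[0.0244,0.0014,0,0,0,0,1],[0,0,0,0,0,0,1],[0,0,0,0,0,0,1],[0,0,0,0,0,0,1]]'
python3 - <<'E'
from h import *
im=ctrl.get_image("top")
for o in rims(im): print(o)
go([.3274,-.302,.048])
E
```

```text
clock: 23.62
eef_pos: [0.335, -0.2867, 0.2109]
tool_rot: [-0.001, -0.51, 0.86, 0.001]
force: [-0.1, 0.2, -0.7]
opening: 0.0855
finger_force: 0.0
clock: 24.12
eef_pos: [0.3273, -0.3017, 0.2122]
tool_rot: [-0.0, -0.512, 0.859, 0.0]
force: [0.0, 0.6, 0.9]
opening: 0.0851
finger_force: 0.0
(array([316., 132.]), 109, array([0.7691, 0.0013, 0.0085]))
(array([185., 209.]), 48, array([0.6142, 0.233 , 0.0318]))
(array([207., 205.]), 47, array([0.6144, 0.2324, 0.031 ]))
(array([357., 299.]), 51, array([ 0.4368, -0.0835,  0.0137]))
(array([272., 383.]), 241, array([-64.5388,  75.0483,  99.1103]))
(array([266., 387.]), 268, array([-0.5964,  1.097 ,  1.3352]))
t24.2 pos [ 0.3273 -0.3018  0.2123] closeyaw 151.6 tilt 0.02 open 0.0855
 d/0.8 [ 2.000e-04 -3.000e-04  2.053e-01]  q6 -0.11
```

```bash
python3 -m jog '[[0,0,0.04,0,0,0,1],[0,0,0.05,0,0,0,1],[0,0,0.05,0,0,0,1],[0,0,0.04,0,0,0,1],[0,0,0.02,0,0,0,1],[0,0,0.005,0,0,0,1],[0,0,0,0,0,0,1],[0,0,0,0,0,0,0.2]]'
python3 -m jog '[[0,0,0,0,0,0,-0.5],[0,0,0,0,0,0,-0.5],[0,0,0,0,0,0,-0.5],[0,0,0,0,0,0,-0.5],[0,0,0,0,0,0,-0.5],[0,0,0,0,0,0,-0.5],[0,0,0,0,0,0,-0.5]]' 30
python3 -m jog '[[0,0,-0.01,0,0,0,-0.5],[0,0,-0.03,0,0,0,-0.5],[0,0,-0.04,0,0,0,-0.5],[0,0,-0.04,0,0,0,-0.5],[0,0,-0.03,0,0,0,-0.5],[0,0,-0.01,0,0,0,-0.5],[0,0,0,0,0,0,-0.5]]'
python3 - <<'E'
from h import *
go([.5992,-.1979,.18],146.5)
E
```

```text
clock: 25.18
eef_pos: [0.3277, -0.3026, 0.0493]
tool_rot: [0.0, -0.512, 0.859, -0.001]
force: [-0.4, -0.8, -1.0]
opening: 0.0697
finger_force: 0.0
clock: 26.05
eef_pos: [0.3275, -0.3026, 0.0493]
tool_rot: [0.0, -0.511, 0.859, -0.001]
force: [-1.2, 1.3, 6.0]
opening: 0.0466
finger_force: 31.0
clock: 26.92
eef_pos: [0.327, -0.3022, 0.1763]
tool_rot: [0.0, -0.511, 0.859, 0.0]
force: [1.3, -0.2, -0.7]
opening: 0.0469
finger_force: 31.0
t26.9 pos [ 0.327  -0.3022  0.1763] closeyaw 151.5 tilt 0.02 open 0.0469
 d/0.8 [-0.2769 -0.2369 -0.0045] rz total 0.0417 alt -1.458 q6 -0.11
```

```bash
python3 -m jog '[[-0.02,-0.017,0,0,0,0,-0.5],[-0.045,-0.038,0,0,0,0,-0.5],[-0.045,-0.039,0,0,0,0,-0.5],[-0.045,-0.039,0,0,0,0,-0.5],[-0.045,-0.039,0,0,0,0,-0.5],[-0.045,-0.039,0,0,0,0,-0.5],[-0.022,-0.018,0,0,0,0,-0.5],[-0.0099,-0.0079,0,0,0,0,-0.5],[0,0,0,0,0,0,-0.5],[0,0,0,0,0,0,-0.5]]'
python3 - <<'E'
from h import *
go([.5992,-.1979,.09])
im=ctrl.get_image("top");s=ctrl.get_image("scene")
cv2.imwrite("pics/pk2.png",np.hstack([cv2.resize(a[:,:,::-1],(400,300)) for a in (im[165:285,340:500],s[200:335,150:330])]))
E
```

```text
clock: 28.18
eef_pos: [0.5986, -0.1983, 0.1765]
tool_rot: [-0.0, -0.511, 0.859, 0.0]
force: [0.2, -0.4, -0.8]
opening: 0.0467
finger_force: 31.0
t28.2 pos [ 0.5986 -0.1983  0.1765] closeyaw 151.5 tilt 0.02 open 0.0467
 d/0.8 [-0.0009 -0.0005  0.1081]  q6 -0.43
```

View pics/pk2.png

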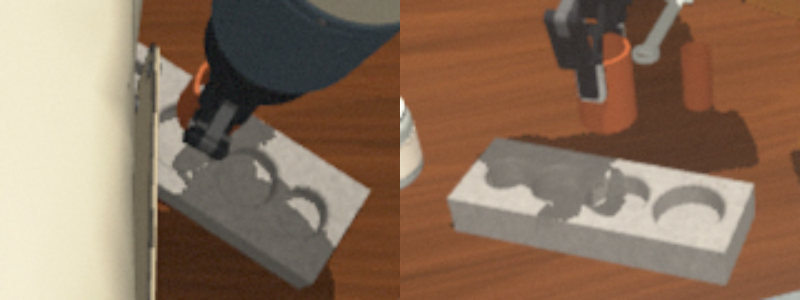

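Spare2 hangs over pocket 2 in both views. I'll lower to the mouth, then in.

```bash
python3 -m jog '[[-0.0009,-0.0005,0.03,0,0,0,-0.5],[0,0,0.03,0,0,0,-0.5],[0,0,0.025,0,0,0,-0.5],[0,0,0.015,0,0,0,-0.5],[0,0,0.008,0,0,0,-0.5],[0,0,0,0,0,0,-0.5]]'
python3 -m jog '[[0,0,0.008,0,0,0,-0.5],[0,0,0.008,0,0,0,-0.5],[0,0,0.006,0,0,0,-0.5],[0,0,0.005,0,0,0,-0.5],[0,0,0.003,0,0,0,-0.5],[0,0,0,0,0,0,-0.5]]'
```

```text
clock: 29.02
eef_pos: [0.5999, -0.1977, 0.0903]
tool_rot: [0.0, -0.511, 0.859, -0.0]
force: [-0.6, -0.6, -0.3]
opening: 0.0469
finger_force: 31.0
clock: 29.78
eef_pos: [0.5999, -0.1976, 0.0659]
tool_rot: [-0.0, -0.511, 0.859, 0.0]
force: [-0.4, 0.1, -1.4]
opening: 0.0466
finger_force: 31.0
```

```bash
python3 -m jog '[[0,0,0.002,0,0,0,-0.5],[0,0,0.001,0,0,0,-0.5],[0,0,0,0,0,0,-0.5]]'
python3 -m jog '[[0,0,0,0,0,0,0.3],[0,0,0,0,0,0,0.8],[0,0,0,0,0,0,0.8],[0,0,0,0,0,0,0.8],[0,0,-0.01,0,0,0,0.8],[0,0,-0.04,0,0,0,0.8],[0,0,-0.05,0,0,0,0.8],[0,0,-0.05,0,0,0,0.8],[0,0,-0.03,0,0,0,0.8],[0,0,0,0,0,0,0.8]]'
python3 - <<'E'
from h import *
go([.4369,-.0836,.21])
E
```

```text
clock: 30.15
eef_pos: [0.6001, -0.1976, 0.0643]
tool_rot: [0.0, -0.511, 0.859, -0.0]
force: [-1.7, 0.2, 3.8]
opening: 0.0467
finger_force: 31.4
clock: 31.4
eef_pos: [0.6011, -0.1979, 0.211]
tool_rot: [0.002, -0.511, 0.859, -0.002]
force: [0.7, 0.5, 0.3]
opening: 0.0769
finger_force: 0.0
t31.4 pos [ 0.6011 -0.1979  0.211 ] closeyaw 151.5 tilt 0.33 open 0.0769
 d/0.8 [-2.770e-02  2.486e-01 -1.000e-04]  q6 -0.43
```

It touched down at exactly the expected height. Next is spare4.

```bash
python3 -m jog '[[-0.003,0.025,0,0,0,0,0.8],[-0.006,0.05,0,0,0,0,0.8],[-0.006,0.05,0,0,0,0,0.8],[-0.006,0.05,0,0,0,0,0.8],[-0.004,0.043,0,0,0,0,0.6],[-0.002,0.02,0,0,0,0,0.6],[-0.0007,0.0106,0,0,0,0,0.6],[0,0,0,0,0,0,0.6],[0,0,0,0,0,0,0.6]]'
python3 - <<'E'
from h import *
im=ctrl.get_image("top")
for o in rims(im,.085): print(o)
for o in rims(im): print(o[2])
go([.4369,-.0836,.048])
E
```

```text
clock: 32.52
eef_pos: [0.4363, -0.0836, 0.2075]
tool_rot: [-0.0, -0.511, 0.859, -0.0]
force: [0.3, 0.2, 0.4]
opening: 0.0682
finger_force: 0.0
(array([316., 132.]), 111, array([0.7629, 0.0012, 0.0084]))
(array([182., 200.]), 23, array([0.6112, 0.2304, 0.0299]))
(array([209., 198.]), 21, array([0.6101, 0.2296, 0.0317]))
(array([206., 216.]), 16, array([0.6106, 0.2291, 0.0309]))
[0.7691 0.0014 0.0085]
[0.615  0.2343 0.0304]
[0.6138 0.2335 0.0322]
[0.6144 0.233  0.0314]
t32.6 pos [ 0.4363 -0.0836  0.2074] closeyaw 151.5 tilt 0.03 open 0.0685
 d/0.8 [-0.0004 -0.0008  0.1993]  q6 -0.66
```

```bash
python3 -m jog '[[-0.0004,-0.0008,0.04,0,0,0,0.6],[0,0,0.05,0,0,0,0.6],[0,0,0.05,0,0,0,0.6],[0,0,0.035,0,0,0,0.6],[0,0,0.018,0,0,0,0.6],[0,0,0.005,0,0,0,0.6],[0,0,0,0,0,0,0.6],[0,0,0,0,0,0,0]]'
python3 -m jog '[[0,0,0,0,0,0,-0.7],[0,0,0,0,0,0,-0.7],[0,0,0,0,0,0,-0.7],[0,0,0,0,0,0,-0.7],[0,0,0,0,0,0,-0.7],[0,0,0,0,0,0,-0.7],[0,0,0,0,0,0,-0.7]]' 30
python3 -m jog '[[0,0,-0.01,0,0,0,-0.7],[0,0,-0.03,0,0,0,-0.7],[0,0,-0.04,0,0,0,-0.7],[0,0,-0.05,0,0,0,-0.7],[0,0,-0.04,0,0,0,-0.7],[0,0,-0.01,0,0,0,-0.7],[0,0,0,0,0,0,-0.7]]'
python3 - <<'E'
from h import *
go([.5388,-.2898,.19])
E
```

```text
clock: 33.58
eef_pos: [0.4371, -0.0833, 0.05]
tool_rot: [0.001, -0.511, 0.859, -0.0]
force: [-0.5, 0.1, 0.3]
opening: 0.0516
finger_force: 0.0
clock: 34.45
eef_pos: [0.437, -0.0833, 0.0499]
tool_rot: [0.0, -0.512, 0.859, -0.0]
force: [-1.8, 0.8, 5.2]
opening: 0.0303
finger_force: 30.4
clock: 35.33
eef_pos: [0.4362, -0.0831, 0.1931]
tool_rot: [0.0, -0.511, 0.859, 0.0]
force: [-0.1, 0.3, -1.6]
opening: 0.0305
finger_force: 29.8
t35.3 pos [ 0.4362 -0.0831  0.1931] closeyaw 151.5 tilt 0.03 open 0.0305
 d/0.8 [ 0.1658 -0.236   0.0037]  q6 -0.66
```

```bash
python3 -m jog '[[0.014,-0.02,0,0,0,0,-0.7],[0.03,-0.042,0,0,0,0,-0.7],[0.03,-0.043,0,0,0,0,-0.7],[0.03,-0.043,0,0,0,0,-0.7],[0.03,-0.043,0,0,0,0,-0.7],[0.02,-0.028,0,0,0,0,-0.7],[0.0118,-0.017,0,0,0,0,-0.7],[0,0,0,0,0,0,-0.7],[0,0,0,0,0,0,-0.7]]'
python3 - <<'E'
from h import *
go([.5388,-.2898,.092])
im=ctrl.get_image("top");s=ctrl.get_image("scene")
cv2.imwrite("pics/pk4.png",np.hstack([cv2.resize(a[:,:,::-1],(400,300)) for a in (im[165:285,340:500],s[200:335,150:330])]))
E
```

```text
clock: 36.45
eef_pos: [0.5385, -0.2893, 0.1921]
tool_rot: [-0.001, -0.511, 0.859, 0.001]
force: [-0.8, 0.5, -0.3]
opening: 0.0303
finger_force: 29.9
t36.5 pos [ 0.5385 -0.2893  0.1921] closeyaw 151.5 tilt 0.13 open 0.0303
 d/0.8 [ 0.0003 -0.0008  0.1251]  q6 -0.26
```

View pics/pk4.png

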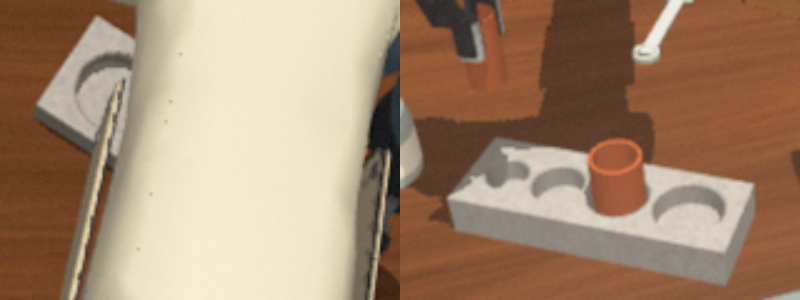

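Spare2 stands in pocket 2 in the scene view, and spare4 is held above pocket 4. Lowering now.

```bash
python3 -m jog '[[0.0003,-0.0008,0.03,0,0,0,-0.7],[0,0,0.035,0,0,0,-0.7],[0,0,0.03,0,0,0,-0.7],[0,0,0.02,0,0,0,-0.7],[0,0,0.01,0,0,0,-0.7],[0,0,0,0,0,0,-0.7]]'
python3 -m jog '[[0,0,0.008,0,0,0,-0.7],[0,0,0.008,0,0,0,-0.7],[0,0,0.006,0,0,0,-0.7],[0,0,0.005,0,0,0,-0.7],[0,0,0.004,0,0,0,-0.7],[0,0,0.001,0,0,0,-0.7],[0,0,0,0,0,0,-0.7]]'
```

```text
clock: 37.3
eef_pos: [0.5396, -0.2904, 0.0933]
tool_rot: [-0.0, -0.511, 0.859, -0.0]
force: [-0.1, -0.0, -1.4]
opening: 0.0303
finger_force: 29.9
clock: 38.17
eef_pos: [0.5396, -0.2905, 0.0677]
tool_rot: [0.0, -0.511, 0.859, -0.0]
force: [0.0, 0.2, -0.2]
opening: 0.0302
finger_force: 29.9
```

```bash
python3 -m jog '[[0,0,0.003,0,0,0,-0.7],[0,0,0.0015,0,0,0,-0.7],[0,0,0,0,0,0,-0.7]]'
python3 -m jog '[[0,0,0,0,0,0,0],[0,0,0,0,0,0,0.3],[0,0,0,0,0,0,0.3],[0,0,0,0,0,0,0.3],[0,0,-0.01,0,0,0,0.3],[0,0,-0.04,0,0,0,0.3],[0,0,-0.05,0,0,0,0.3],[0,0,-0.05,0,0,0,0.3],[0,0,-0.04,0,0,0,0.3],[0,0,0,0,0,0,0.3]]'
python3 -m jog '[[0.05,0,0,0,0,0,0.3],[0.06,0,0,0,0,0,0.3],[0.06,0,0,0,0,0,0.3],[0.06,0,0,0,0,0,0.3],[0.06,0,0,0,0,0,0.3],[0.03,0,0,0,0,0,0.3],[0,0,0,0,0,0,0.3]]'
python3 - <<'E'
from h import *
im=ctrl.get_image("top");s=ctrl.get_image("scene")
for o in rims(im,.085): print(o)
for o in rims(im,.094)[:4]: print(o[2])
cv2.imwrite("pics/topf.png",im[:,:,::-1]);cv2.imwrite("pics/scenef.png",s[:,:,::-1])
E
```

```text
clock: 38.55
eef_pos: [0.5397, -0.2905, 0.065]
tool_rot: [0.0, -0.512, 0.859, -0.0]
force: [-2.1, 1.3, 4.2]
opening: 0.03
finger_force: 30.5
clock: 39.8
eef_pos: [0.5409, -0.2912, 0.2201]
tool_rot: [0.002, -0.511, 0.859, -0.003]
force: [-0.3, 0.5, -0.9]
opening: 0.0555
finger_force: 0.0
clock: 40.67
eef_pos: [0.4164, -0.5163, 0.2151]
tool_rot: [-0.0, -0.51, 0.86, 0.001]
force: [-0.3, -0.4, -0.3]
opening: 0.0554
finger_force: 0.0
(array([316., 132.]), 109, array([0.7629, 0.0011, 0.0084]))
(array([185., 208.]), 46, array([0.6105, 0.2291, 0.0312]))
(array([208., 197.]), 25, array([0.6105, 0.2287, 0.0307]))
(array([422., 216.]), 44, array([ 0.6008, -0.1974,  0.0217]))
(array([206., 216.]), 17, array([0.6098, 0.228 , 0.0296]))
(array([462., 246.]), 16, array([ 0.5398, -0.2912,  0.0144]))
(array([272., 382.]), 214, array([-6.3488,  7.7099, 10.1151]))
(array([265., 386.]), 238, array([-0.7145,  1.2205,  1.5084]))
[0.7591 0.001  0.0083]
[0.6082 0.2268 0.0309]
[0.6082 0.2263 0.0304]
[ 0.5987 -0.1956  0.0215]
```

View pics/topf.png

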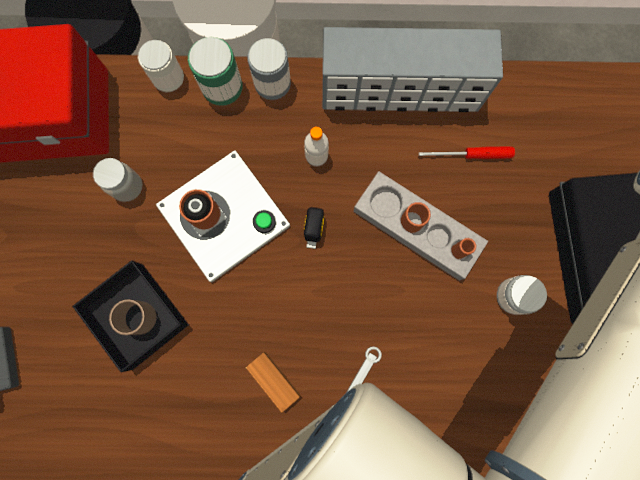

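View pics/scenef.png

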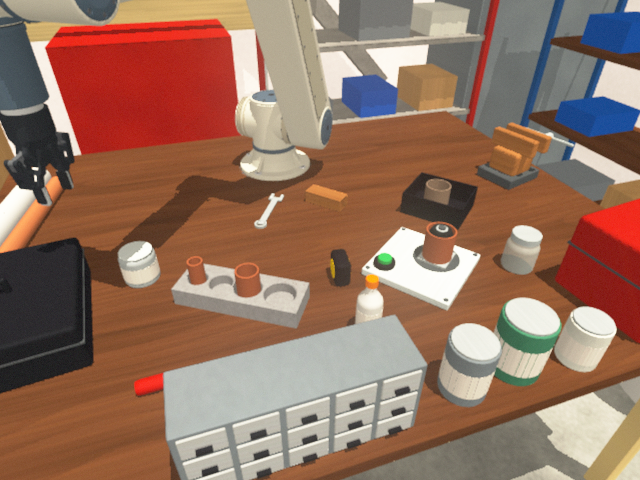

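Both final views show:
- worn sleeve in the tray at (128,318)
- fresh sleeve home on the drum at (198,208)
- spare2 upright in pocket 2 at (416,217), spare4 upright in pocket 4 at (466,247)
- glue, tape and tin where they were

The rim fits at z = 0.085 and 0.094 agree with fully seated sleeves.

```bash
python3 -c "
from bench import ctrl
print(ctrl.hand_in())"
```

```text
the job is handed in; nothing more can be done
None
```

The job is handed in at about 41 s on the robot's clock: worn sleeve in the scrap tray, fresh sleeve home on the drum, start button pressed fully and back up, the two spares present (48 mm, then 32 mm) down in their pockets, and the glue, tin and tape undisturbed.

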